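# Focus the up-looking inspection lens and load a puzzle case over it

### The arm

A 6-joint arm with a two-finger parallel gripper is mounted at the origin on the work surface. World frame = base frame: x ahead of the robot, y to its left, z up, the work surface at z = 0. Lengths are in m, angles in rad, forces in N, time in s.
With the tool pointing down it reaches from about 0.375 to 0.9 m from the base axis. Payload 3.1 kg.
Tool frame: the origin (TCP) lies between the finger pads; the fingertips stand manip.nose_length ahead of it and the grasp point (between the pads) lies 5 mm behind it (manip.nose_length is the distance from the TCP to the fingertips, in m); z points along the fingers, y is the line along which they close (so a half turn about z gives the same grasp; the last joint's range is limited). The gripper opens to 85 mm and grips with 20 to 120 N. Pads are 22 mm wide; open, the fingers measure 114 mm over their backs; the gripper's body (76 mm by 85 mm) begins 54 mm behind the grasp point. The pads swing forward as they close: fully open they stand 13 mm farther back than shut.
Start: joints at [0.921, 0.527, 1.433, -0, 1.181, -0.178], TCP at [0.283, 0.557, 0.216] pointing down, gripper open.
Joint ranges: [-3.08, 3.08], [-0.75, 2.2], [0.22, 2.44], [-1.43, 4.57], [0, 2.65], [-2.85, 2.85]. Speed limits (rad/s): [2.79, 2.79, 3.14, 3.14, 3.14, 3.14].

### API

Orientations are given as a unit quaternion [x, y, z, w].
In Python, from station import monitor, eyes, job, manip gives the robot as it stands.
- The arm moves only by the shell command python3 -m pendant 'ROWS' [FORCE]. ROWS is JSON, a list that holds one entry, the list of rows, each a list of 7 numbers: the shift along the tool's x, y, z as a fraction of full scale, then the turn, a rotation vector about the tool's x, y, z as a fraction of full scale, then the opening, from 0 (shut) to 1 (fully open). A call has 1 to 20 rows; each row shifts and turns the commanded pose from where the row before left it, along the tool's axes as they then stand; what a row does not reach is not made up. Full scale, the value 1, is 800 mm for a shift and 0.12 rad for a turn. A row lasts 1/10 s, in which the tool goes at most 50 mm and 8.59 degrees, less where a joint would pass 70% of its speed; a pose out of reach is approached as far as the arm can. A call with a number of a shift or a turn outside -1 to 1 is refused whole. A call with a gripper value outside its range is refused whole. The fingers move at their own pace and stop on an object; FORCE is the grip in N (left out, the last holds). Time passes only in rows, so rows that do not move let the fingers close. It gives the time, the measured TCP pose, the force, the opening and the grip force at its end, in the units of the state.
- monitor.sense(): the state, without advancing time (a new reading comes with each control period).
- eyes.snapshot(name): name is "side" or "top"; returns a dict with "pixels" (384x512x3 uint8, red, green, blue), "depth" (384x512 float32, m along the optical axis (not along the pixel's ray), 0 where there is no reading), "intrinsics" (3x3 intrinsics, pixels), "k1" (the pictures are not rectified: a ray, as slopes to the right and down, at radius r is drawn at 1 + k1 r^2 times it, then the intrinsics apply), "eye" and "attitude" of the camera in the world. Camera axes: x right, y down, z forward; pixel columns grow to the right and rows downward; lengths in m; the calibration is good to about 2 mm. A picture is of the moment at which its call begins.
- job.sign_off(): hands the job in; it is judged then, once.
The state is a dict: "t": time; "q": joint angles; "qd": joint speeds; "tau": joint torques, N m; "tcp_pos": TCP position; "tool_rot": TCP orientation; "force": force on the tool from outside, world axes, zero at the start; "ft_torque": the same for the moment, N m; "finger_gap": opening from 0.0 (shut) to 1.0 (fully open); "gripper_force": force on a finger pad.
Only numpy, scipy, OpenCV 4.12 (cv2) and the standard library are available. Lean on these libraries where they do the work, as an engineer would, in place of code of your own. Each camera call takes 0.05 s, during which the arm holds its last target. There are 200 camera calls.

### The job

At the inspection station, first turn the black focus collar round the lens barrel until its pointer clicks in over the fixed index tooth, and let go. Then draw the wooden puzzle case out of the low rack by the end that sticks out, lay it flat on the open bench fully clear of the rack and let go of it; take it again by its middle and lay it squarely across the station's two rests, centred over the lens, with the collar still on its mark. Leave the boards, the mug and the brush where they are.

Things in the scene. Friction and masses are not known exactly. Their poses are not given: they have to be found in the camera images.
- station: Fixed inspection station; origin under the lens axis on the bench. Base plate 130 (x) x 200 (y) x 8 mm; upright lens barrel: grey housing 96 mm across to 44 mm height, black focus collar above it, rim with dark glass, top at 95 mm. At y = -85 and +85 mm upright plywood rests, 110 mm along x, 16 mm thick, tops at 104 mm; 154 mm free between them. Position and yaw vary.
- collar_axis (a point): Point on the lens axis at half height (73 mm) of the collar; axes as the station's. The collar is a ribbed ring of 60 mm outer diameter, 62 to 84 mm above the bench, to be gripped across its diameter from above (barrel top 22 mm above this point). A radial pointer fin 6 mm wide, 63 to 73 mm high, reaches 44 mm from the axis: keep fingers off it.
- focus_collar (a joint): Collar angle about the upright lens axis, rad: positive anticlockwise seen from above; 0 when the pointer is exactly over the index tooth. Click stops every 20 degrees (0.349 rad), one at 0; a spring ball draws the collar into the nearest one when let go. A click takes about 0.2 N m. Range -1.75 to 1.05; starts two to four clicks negative, about -0.7 to -1.4.
- collar_pointer (a point): Outer end of the collar's pointer fin, 44 mm from the lens axis, 68 mm above the bench; turns with the collar.
- index_mark (a point): Top of the fixed index tooth on the grey housing, 44 mm from the lens axis on the station's -x side, 51 mm above the bench (tooth 14 mm long radially, 6 mm wide). Small flat ticks beside it mark the other click stops.
- rests_middle (a point): Point on the lens axis at the height of the rests' tops (104 mm above the bench), midway between them; axes as the station's, y from rest to rest. The case shall lie with its centre 12 mm above this point and its length along this y.
- rack: Fixed low plywood rack, 104 mm wide (x), from y = -112 to y = +50 mm, 46 mm high; origin on the bench below the slot's middle. One slot, open at +y only: 84 mm wide, from 10 mm (floor) to 40 mm (underside of roof) above the bench. Position and yaw vary.
- rack_mouth (a point): Middle of the rack's open end: 22 mm above the bench, 50 mm along +y from the rack's origin; axes as the rack's, +y points out of the slot.
- case_center (a point): Centre (half-way up) of the loose wooden case, 64 (x) x 200 (y) x 24 mm (z), about 0.2 kg, brown with a patterned plywood top. It starts on the rack's 10 mm floor, long axis along the slot, its +y end sticking out 50 to 62 mm past the mouth in free air. Grip it across the 64 mm width. Held by its end, the fingers would hit the rests; take it by its middle. On the bench its centre is 12 mm high.
- case: The same case; origin at the centre of its underside.
- boards_center (a point): Bystander: centre of a loose stack of thin plywood boards, 88 x 129 x 30 mm, to be left alone.
- mug: Bystander: white mug, 76 mm across, 85 mm high, to be left alone; origin at its underside.
- brush: Bystander: hand brush 160 mm long lying on the bench beyond the station, to be left alone; origin under its middle.
Mind the look-alikes: they are no part of the job. There is more than one size of the case; the job needs the largest.

How it is judged:
On the way, in this order (a step that is already met when the one before it is completed fails the run):
1. the collar rests on the click stop at the index tooth, let go (value of joint focus_collar between -0.09 and 0.09 rad and contact force between the fingers and station below 0.2 N and velocity of joint focus_collar between -0.1 and 0.1 rad/s), for 0.3 s.
2. the case lies flat on the bench, wholly out of the rack, let go (y of case_center in the frame of rack above 0.15 m and height (world z) of case_center below 0.017 m and angle between case_center's own z axis and vertical below 0.06 rad and contact force between the fingers and case below 0.2 N and linear speed of case below 0.03 m/s), for 0.2 s.
At the end, for the whole second after the job is handed in: The collar stands within 0.09 rad (5 degrees) of the index tooth; the case lies flat, pattern up, on both rests, its centre within 15 mm each way of the lens axis and its length within 8 degrees of the line from rest to rest, at rest and let go (value of joint focus_collar between -0.09 and 0.09 rad and x of case_center in the frame of station between -0.015 and 0.015 m and y of case_center in the frame of station between -0.015 and 0.015 m and z of case_center in the frame of station between 0.111 and 0.121 m and angle between the y axis of case_center and the y axis of station, either way round below 0.14 rad and angle between case_center's own z axis and vertical below 0.05 rad and linear speed of case below 0.02 m/s and contact force between the fingers and station below 0.2 N and contact force between the fingers and case below 0.2 N); the robot touches nothing.
It fails at once if the stack of boards is pushed more than 25 mm (distance of boards_center from where it was at the start of the episode above 0.025 m).
It fails at once if the mug is pushed more than 25 mm (distance of mug from where it was at the start of the episode above 0.025 m).
It fails at once if the brush is pushed more than 25 mm (distance of brush from where it was at the start of the episode above 0.025 m).
It also fails if it takes over 51 s, if anything falls off the work surface, if the arm or the gripper's body presses on something with over 40 N, if the wrist force passes 120 N, or if a joint passes its speed limit or range.

## Working session

There is one attempt and no reset: what is moved stays moved. The work goes in short steps, Python scripts to look and compute and a shell command to move; the robot and the scene stay as the last step left them, time stands still between calls to the robot, and variables do not carry over. Pictures are saved under pics/ and viewed, at most 10 in all, crops included, and the job is handed in when it is done.

```bash
ls; mkdir -p pics; cat > h.py <<'E'
import numpy as np, cv2
from scipy.spatial.transform import Rotation as R
from station import monitor, eyes, job, manip
def snap(n):
    s=eyes.snapshot(n); return s
def rot(a):
    a=np.array(a); return a if a.shape==(3,3) else R.from_quat(a).as_matrix()
def rays(s,uv):
    K=np.array(s["intrinsics"]);uv=np.atleast_2d(np.array(uv,float))
    d=np.array([s["k1"],0,0,0],float)
    p=cv2.undistortPoints(uv.reshape(-1,1,2),K,d).reshape(-1,2)
    return np.c_[p,np.ones(len(p))]
def onplane(s,uv,z):
    d=rays(s,uv)@rot(s["attitude"]).T; e=np.array(s["eye"])
    return e+d*((z-e[2])/d[:,2])[:,None]
def cloud(s):
    h,w=s["depth"].shape
    v,u=np.mgrid[:h,:w]
    r=rays(s,np.c_[u.ravel(),v.ravel()])*s["depth"].reshape(-1,1)
    return (r@rot(s["attitude"]).T+np.array(s["eye"])).reshape(h,w,3)
E
python3 - <<'E'
from h import *
print(monitor.sense(), manip.nose_length)
for n in("top","side"):
    s=snap(n);cv2.imwrite(f"pics/{n}0.png",s["pixels"][:,:,::-1]);np.savez(f"{n}0.npz",**s)
    print(n,s["eye"],s["attitude"],s["intrinsics"],s["k1"])
E
```

```text
pics
{'t': 0.0, 'q': array([ 9.21501435e-01,  5.28456541e-01,  1.43391115e+00,  4.18738954e-06,
        1.18139580e+00, -1.78493103e-01]), 'qd': array([ 0.00070674,  0.00177485, -0.000481  ,  0.00126913,  0.00070362,
       -0.00126648]), 'tau': array([ 3.77534070e-04, -4.42352128e+01, -1.78022879e+01, -1.24148919e-04,
        8.39122804e-03, -5.46112659e-06]), 'tcp_pos': array([0.283007  , 0.55640974, 0.21463676]), 'tool_rot': array([ 2.33233480e-01,  9.72420159e-01, -9.92987861e-04, -4.38303102e-04]), 'force': array([0.40452723, 1.02894753, 0.25746418]), 'ft_torque': array([ 0.03155715,  0.03119274, -0.03381736]), 'gripper_force': 0.0, 'finger_gap': 1.0001350817129293} 0.014
top [ 0.37045963 -0.04712351  1.35298772] [-0.7041103   0.70585019 -0.05637164  0.05316428] [[415.72356918   0.         253.51032019]
 [  0.         415.72356918 194.22121273]
 [  0.           0.           1.        ]] 0.020507604983375696
side [-0.0590033  -0.92376725  0.97126637] [ 0.86617183 -0.26626808  0.12962428 -0.40254841] [[449.95822593   0.         251.16728996]
 [  0.         449.95822593 187.81803454]
 [  0.           0.           1.        ]] -0.0692019206929997
```

View pics/top0.png

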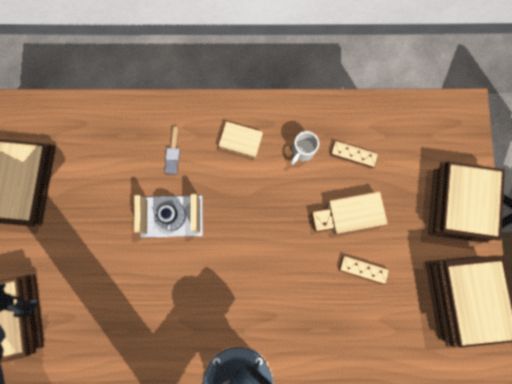

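View pics/side0.png

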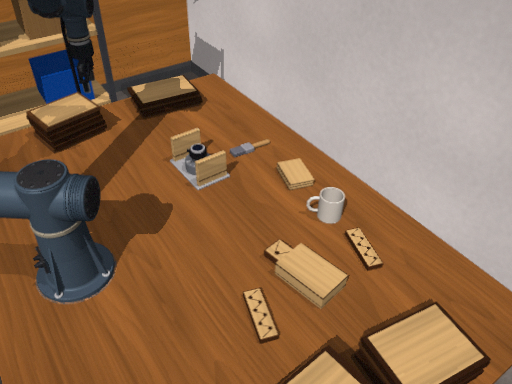

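Candidates for the case: the piece sticking out of the rack at top (322,219), and two loose look-alikes at (355,153) and (365,269), each about 145 mm long and so too short. The boards at (240,139) are bystanders. I choose the one in the rack. The station is at (168,215). Next, one close crop of both.

```bash
python3 - <<'E'
from h import *
im=cv2.imread("pics/top0.png");sd=cv2.imread("pics/side0.png")
f=lambda c,w,h:cv2.resize(c,(w,h),interpolation=cv2.INTER_CUBIC)
a=f(im[185:245,125:210],400,282);b=f(im[185:240,305:395],400,282)
c=f(sd[120:190,165:235],300,300);d=f(sd[235:310,255:355],400,300)
o=np.zeros((590,800,3),np.uint8);o[:282,:400]=a;o[:282,400:]=b;o[285:585,:300]=c;o[285:585,400:]=d
cv2.imwrite("pics/crop1.png",o)
s=np.load("top0.npz");C=cloud(s)
px=s["pixels"]
def rect(mask,z,name):
    n,l,st,_=cv2.connectedComponentsWithStats(mask.astype(np.uint8))
    for i in range(1,n):
        if st[i,4]<60: continue
        v,u=np.where(l==i); P=C[v,u][:,:2].astype(np.float32)
        (cx,cy),(w,h),an=cv2.minAreaRect(P)
        print(name,st[i],"c",round(cx,4),round(cy,4),"wh",round(w,3),round(h,3),"an",round(an,1),"z",np.median(C[v,u][:,2]).round(4))
x,y,z=C[...,0],C[...,1],C[...,2]
roi=(x>0.1)&(x<0.75)&(y>-0.5)&(y<0.4)
rect(roi&(z>0.041)&(z<0.052)&(y<-0.2),0,"46mm")
rect(roi&(z>0.025)&(z<0.041)&(y<-0.1),0,"34mm")
rect(roi&(z>0.099)&(z<0.112),0,"104mm")
rect(roi&(z>0.088)&(z<0.099),0,"95mm")
rect(roi&(z>0.015)&(z<0.03),0,"24")
E
```

```text
46mm [ 329  192   58   42 1659] c 0.5163 -0.383 wh 0.105 0.165 an 10.4 z 0.0466
34mm [312 209  23  23 396] c 0.4936 -0.2745 wh 0.064 0.063 an 10.1 z 0.0345
104mm [191 195   6  36 203] c 0.5107 0.1285 wh 0.107 0.016 an 1.3 z 0.1039
104mm [134 196   7  36 197] c 0.5082 0.2976 wh 0.107 0.018 an 0.1 z 0.1037
95mm [158 206  17  16 196] c 0.5097 0.2134 wh 0.046 0.047 an 64.0 z 0.0929
24 [165 143  14  31 282] c 0.6995 0.2151 wh 0.042 0.101 an 87.5 z 0.0187
24 [218 143  42  15 270] c 0.7258 -0.0044 wh 0.135 0.047 an 89.6 z 0.0271
24 [331 143  47  24 548] c 0.7124 -0.3853 wh 0.147 0.048 an 72.6 z 0.0188
24 [340 256  49  28 658] c 0.3375 -0.4014 wh 0.149 0.047 an 72.7 z 0.0191
```

View pics/crop1.png

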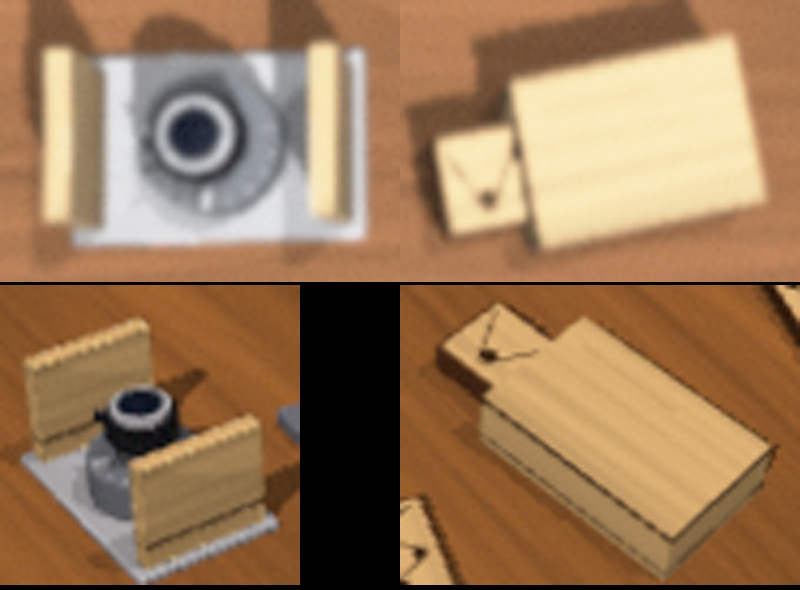

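Crop 1: the tooth is the white mark on the robot side of the station, at top (169,227), so the station's yaw is about 0. The collar's pointer is the dark bulge at about (156,215), pointing to +y, which puts the collar near -80°. The case in the rack is 64 mm wide with the pattern on its end, so the choice is confirmed. Next I measure the pointer angle.

```bash
cat > ptr.py <<'E'
from h import *
import sys
for n in("top","side"):
    s=np.load(sys.argv[1]%n) if len(sys.argv)>1 else snap(n)
    C=cloud(s);ax=np.array([.5096,.2133])
    d=C[...,:2]-ax;r=np.hypot(d[...,0],d[...,1]);m=(r>.034)&(r<.047)&(C[...,2]>.06)&(C[...,2]<.077)
    v=s["pixels"].max(2)<110
    for k in (m,m&v):
        a=np.degrees(np.arctan2(d[...,1],d[...,0]))[k]%360
        print(n,k.sum(),np.histogram(a,bins=36,range=(0,360))[0],np.median(a) if len(a) else 0)
E
python3 ptr.py %s0.npz; python3 - <<'E'
from h import *
t=np.load("top0.npz");print(onplane(t,[156.2,214.8],.068)-[.5096,.2133,0],onplane(t,[169,227.3],.051)-[.5096,.2133,0])
q=monitor.sense()
E
```

```text
top 7 [0 0 0 0 0 0 0 0 0 0 0 2 5 0 0 0 0 0 0 0 0 0 0 0 0 0 0 0 0 0 0 0 0 0 0 0] 121.1480478099925
top 0 [0 0 0 0 0 0 0 0 0 0 0 0 0 0 0 0 0 0 0 0 0 0 0 0 0 0 0 0 0 0 0 0 0 0 0 0] 0
side 6 [0 0 0 0 0 0 0 0 0 0 0 3 3 0 0 0 0 0 0 0 0 0 0 0 0 0 0 0 0 0 0 0 0 0 0 0] 120.8674848109496
side 6 [0 0 0 0 0 0 0 0 0 0 0 3 3 0 0 0 0 0 0 0 0 0 0 0 0 0 0 0 0 0 0 0 0 0 0 0] 120.8674848109496
[[-0.00216109  0.03507389  0.068     ]] [[-0.03969467 -0.00222556  0.051     ]]
```

```bash
cat > to.py <<'E'
# python3 to.py x y z [yaw_deg of tool y] -> how far to go, in tool units
from h import *
import sys
s=monitor.sense();p=s["tcp_pos"];M=rot(s["tool_rot"]);th=np.degrees(np.arctan2(M[1,1],M[0,1]))
a=[float(v) for v in sys.argv[1:]]
print("t",round(s["t"],2),"tcp",p.round(4),"yaw",round(th,2),"down",M[:,2].round(4),"gap",round(s["finger_gap"],3),"q",s["q"].round(2),"F",s["force"].round(1))
if len(a)>2: print("units xyz",(M.T@(np.array(a[:3])-p)/.8).round(4))
if len(a)>3: d=(a[3]-th+90)%180-90; print("z-turn units",round(-np.radians(d)/.12,2))
E
python3 -m pendant '[[[-0.0447,-0.0254,0,0,0,0,1],[-0.0447,-0.0254,0,0,0,0,1],[-0.0447,-0.0254,0,0,0,0,1],[-0.0447,-0.0254,0,0,0,0,1],[-0.0447,-0.0254,0,0,0,0,1],[-0.0447,-0.0254,0,0,0,0,1],[-0.0447,-0.0254,0,0,0,0,1],[-0.0447,-0.0254,0,0,0,0,1],[-0.0447,-0.0254,0,0,0,0,1],[-0.0447,-0.0254,0,0,0,0,1],[0,0,0,0,0,0.93,1],[0,0,0,0,0,0.93,1],[0,0,0,0,0,0.93,1],[0,0,0,0,0,0.93,1],[0,0,0,0,0,0.93,1],[0,0,0,0,0,0,1],[0,0,0,0,0,0,1]]]' 60
python3 to.py .5096 .2133 .071 31
```

```text
t: 1.8
tcp_pos: [0.5097, 0.2137, 0.2153]
tool_rot: [0.491, 0.871, -0.0, -0.0]
force: [0.6, 0.0, -0.1]
finger_gap: 1.002
gripper_force: 0.0
t 1.8 tcp [0.5097 0.2137 0.2153] yaw 31.19 down [-7.e-04 -1.e-04 -1.e+00] gap 1.002 q [ 0.19  0.43  1.62  0.    1.1  -0.35] F [ 0.6  0.  -0.1]
units xyz [-0.0003 -0.0003  0.1804]
z-turn units 0.03
```

```bash
python3 -m pendant '[[[0,0,0.04,0,0,0,1],[0,0,0.04,0,0,0,1],[0,0,0.04,0,0,0,1],[0,0,0.03,0,0,0,1],[0,0,0.03,0,0,0,1],[0,0,0,0,0,0,1],[0,0,0,0,0,0,0],[0,0,0,0,0,0,0],[0,0,0,0,0,0,0],[0,0,0,0,0,0,0],[0,0,0,0,0,0,0],[0,0,0,0,0,0,0]]]' 60
python3 to.py .5096 .2133 .071 31; python3 - <<'E'
from h import *
s=snap("side");cv2.imwrite("pics/s2.png",cv2.resize(s["pixels"][90:200,140:260,::-1],(600,550),interpolation=cv2.INTER_CUBIC))
E
```

```text
t: 3.0
tcp_pos: [0.5125, 0.2141, 0.0763]
tool_rot: [0.492, 0.871, 0.002, 0.003]
force: [-4.0, -2.3, 22.2]
finger_gap: 0.004
gripper_force: 11.3
t 3.0 tcp [0.5125 0.2141 0.0763] yaw 31.1 down [ 7.1e-03  9.0e-04 -1.0e+00] gap 0.004 q [ 0.19  0.63  1.73 -0.    0.77 -0.35] F [-4.  -2.3 22.2]
units xyz [ 0.0011 -0.0037  0.0066]
z-turn units 0.01
```

View pics/s2.png

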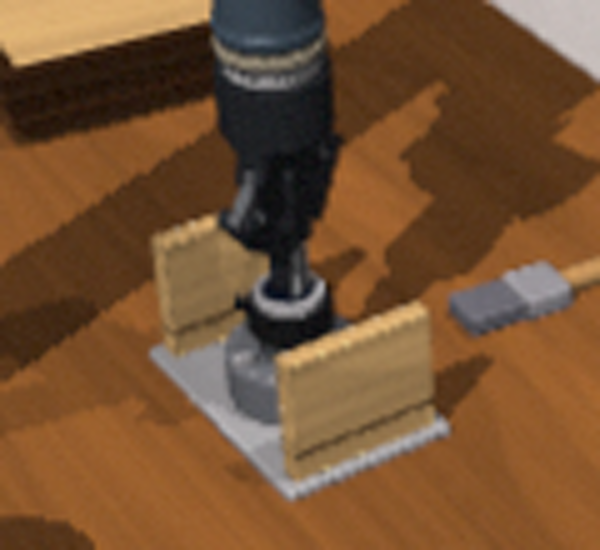

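The picture shows the fingers shut on top of the lens rim at crop (290,290) instead of round the collar. I open and rise straight up, then measure the glass depth and where the fingertips really are.

```bash
python3 -m pendant '[[[0,0,-0.03,0,0,0,0],[0,0,-0.04,0,0,0,0],[0,0,-0.04,0,0,0,0],[0,0,-0.04,0,0,0,0],[0,0,0,0,0,0,0],[0,0,0,0,0,0,0]]]'
python3 to.py .5096 .2133 .071 31; python3 - <<'E'
from h import *
C=cloud(np.load("top0.npz"));r=np.hypot(C[...,0]-.5096,C[...,1]-.2133)
for a,b in((0,.01),(.01,.016),(.017,.022),(.024,.028),(.034,.04)): print(a,np.percentile(C[...,2][(r>a)&(r<b)],[5,50,95]).round(4))
def tips():
    s=snap("side");D=cloud(s);p=monitor.sense()["tcp_pos"];d=np.hypot(D[...,0]-p[0],D[...,1]-p[1]);z=D[...,2]
    m=(d<.065)&(z>.112);
    for lo in np.arange(-.02,.06,.005):
        k=m&(z-p[2]>lo)&(z-p[2]<lo+.005);print(round(lo,3),k.sum(),end="; ")
    print()
tips()
import subprocess
E
python3 -m pendant '[[[0,0,0,0,0,0,1],[0,0,0,0,0,0,1],[0,0,0,0,0,0,1],[0,0,0,0,0,0,1],[0,0,0,0,0,0,1],[0,0,0,0,0,0,1]]]'
python3 - <<'E'
from h import *
s=snap("side");D=cloud(s);p=monitor.sense()["tcp_pos"];d=np.hypot(D[...,0]-p[0],D[...,1]-p[1]);z=D[...,2]
m=(d<.065)&(z>.112)
for lo in np.arange(-.02,.06,.005): print(round(lo,3),(m&(z-p[2]>lo)&(z-p[2]<lo+.005)).sum(),end="; ")
cv2.imwrite("pics/s3.png",cv2.resize(s["pixels"][60:200,140:260,::-1],(480,560),interpolation=cv2.INTER_CUBIC))
E
python3 ptr.py
```

```text
t: 3.65
tcp_pos: [0.5105, 0.2139, 0.1934]
tool_rot: [0.492, 0.871, 0.001, 0.001]
force: [0.0, 0.1, -0.5]
finger_gap: 0.002
gripper_force: 0.0
t 3.65 tcp [0.5105 0.2139 0.1934] yaw 31.07 down [ 3.6e-03  7.0e-04 -1.0e+00] gap 0.002 q [ 0.19  0.46  1.64 -0.    1.04 -0.35] F [ 0.   0.1 -0.5]
units xyz [ 0.0002 -0.0019  0.153 ]
z-turn units 0.01
0 [0.0909 0.0949 0.098 ]
0.01 [0.0899 0.0942 0.0985]
0.017 [0.0876 0.0922 0.0953]
0.024 [0.0432 0.0836 0.0911]
0.034 [0.0405 0.0445 0.0569]
-0.02 0; -0.015 0; -0.01 0; -0.005 0; 0.0 0; 0.005 0; 0.01 1; 0.015 2; 0.02 7; 0.025 14; 0.03 9; 0.035 8; 0.04 13; 0.045 12; 0.05 7; 0.055 6; 
t: 4.3
tcp_pos: [0.51, 0.2137, 0.1914]
tool_rot: [0.492, 0.871, -0.0, -0.0]
force: [0.3, -0.0, 0.2]
finger_gap: 0.989
gripper_force: 0.0
-0.02 0; -0.015 0; -0.01 0; -0.005 0; 0.0 0; 0.005 0; 0.01 0; 0.015 0; 0.02 0; 0.025 5; 0.03 15; 0.035 16; 0.04 16; 0.045 17; 0.05 22; 0.055 22; top 0 [0 0 0 0 0 0 0 0 0 0 0 0 0 0 0 0 0 0 0 0 0 0 0 0 0 0 0 0 0 0 0 0 0 0 0 0] 0
top 0 [0 0 0 0 0 0 0 0 0 0 0 0 0 0 0 0 0 0 0 0 0 0 0 0 0 0 0 0 0 0 0 0 0 0 0 0] 0
side 6 [0 0 0 0 0 0 0 0 0 0 0 3 2 0 0 0 0 0 0 0 0 0 0 0 0 0 1 0 0 0 0 0 0 0 0 0] 119.37899915029729
side 6 [0 0 0 0 0 0 0 0 0 0 0 3 2 0 0 0 0 0 0 0 0 0 0 0 0 0 1 0 0 0 0 0 0 0 0 0] 119.37899915029729
```

View pics/s3.png

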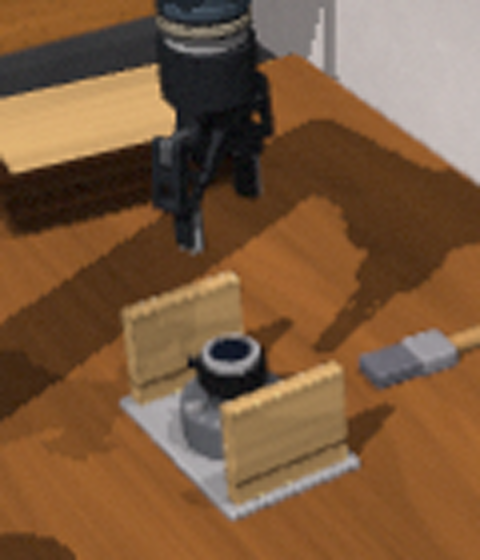

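The picture shows the open fingers about 100 mm above the station, with the collar pointer still at about 120°. Depth and the touch on the glass agree: the real fingertips, shut, stand about 16 mm above the reported TCP, so the tool is about 30 mm shorter than stated. I allow for that and go down to TCP z ≈ 0.036.

```bash
python3 -m pendant '[[[0,0,0.05,0,0,0,1],[0,0,0.05,0,0,0,1],[0,0,0.05,0,0,0,1],[0,0,0.022,0,0,0,1],[0,0,0.022,0,0,0,1],[0,0,0,0,0,0,1],[0,0,0,0,0,0,1]]]' 60
python3 to.py .5096 .2133 .036 31
```

```text
t: 5.15
tcp_pos: [0.5101, 0.2137, 0.0365]
tool_rot: [0.492, 0.871, -0.0, -0.0]
force: [-0.4, 0.5, 0.8]
finger_gap: 0.998
gripper_force: 0.0
t 5.15 tcp [0.5101 0.2137 0.0365] yaw 31.05 down [-2.e-04 -0.e+00 -1.e+00] gap 0.998 q [ 0.19  0.7   1.75  0.    0.69 -0.35] F [-0.4  0.5  0.8]
units xyz [-0.0001 -0.0009  0.0006]
z-turn units 0.01
```

```bash
python3 -m pendant '[[[0,0,0,0,0,0,0],[0,0,0,0,0,0,0],[0,0,0,0,0,0,0],[0,0,0,0,0,0,0],[0,0,0,0,0,0,0]]]' 60
python3 to.py
```

```text
t: 5.65
tcp_pos: [0.513, 0.2148, 0.0386]
tool_rot: [0.492, 0.87, 0.003, 0.003]
force: [1.2, 3.1, 7.1]
finger_gap: 0.688
gripper_force: 63.7
t 5.65 tcp [0.513  0.2148 0.0386] yaw 31.03 down [ 0.0072  0.0022 -1.    ] gap 0.688 q [ 0.2   0.7   1.74  0.    0.69 -0.35] F [1.2 3.1 7.1]
```

```bash
python3 -m pendant '[[[0,0,0,0,0,-0.873,0],[0,0,0,0,0,-0.873,0],[0,0,0,0,0,-0.873,0],[0,0,0,0,0,-0.873,0],[0,0,0,0,0,-0.873,0],[0,0,0,0,0,-0.873,0],[0,0,0,0,0,-0.873,0],[0,0,0,0,0,-0.873,0],[0,0,0,0,0,-0.873,0],[0,0,0,0,0,-0.873,0],[0,0,0,0,0,0,0],[0,0,0,0,0,0,0]]]' 60
python3 to.py; python3 - <<'E'
from h import *
print(monitor.sense()["ft_torque"])
E
```

```text
t: 6.85
tcp_pos: [0.5139, 0.2164, 0.0386]
tool_rot: [-0.009, 1.0, 0.002, 0.005]
force: [1.8, 8.0, 4.4]
finger_gap: 0.682
gripper_force: 64.0
t 6.85 tcp [0.5139 0.2164 0.0386] yaw 90.99 down [ 0.0095  0.005  -0.9999] gap 0.682 q [ 0.2   0.7   1.74  0.    0.69 -1.4 ] F [1.8 8.  4.4]
[ 1.65985038 -0.32814643  0.11141297]
```

Release, rise and check the pointer.

```bash
python3 -m pendant '[[[0,0,0,0,0,0,1],[0,0,0,0,0,0,1],[0,0,0,0,0,0,1],[0,0,0,0,0,0,1],[0,0,0,0,0,0,1],[0,0,-0.04,0,0,0,1],[0,0,-0.05,0,0,0,1],[0,0,-0.06,0,0,0,1],[0,0,-0.04,0,0,0,1],[0,0,0,0,0,0,1]]]' 60
python3 ptr.py; python3 to.py .4942 -0.270 .19 10.3; python3 - <<'E'
from h import *
s=snap("side");cv2.imwrite("pics/s4.png",cv2.resize(s["pixels"][130:195,160:240,::-1],(640,520),interpolation=cv2.INTER_CUBIC))
E
```

```text
t: 7.85
tcp_pos: [0.5134, 0.2143, 0.1934]
tool_rot: [-0.009, 1.0, 0.001, 0.005]
force: [0.8, 0.0, 0.0]
finger_gap: 1.001
gripper_force: 0.0
top 8 [0 0 0 0 0 0 0 0 0 0 0 0 0 0 0 0 0 0 8 0 0 0 0 0 0 0 0 0 0 0 0 0 0 0 0 0] 182.70022302378237
top 2 [0 0 0 0 0 0 0 0 0 0 0 0 0 0 0 0 0 0 2 0 0 0 0 0 0 0 0 0 0 0 0 0 0 0 0 0] 180.28485001135016
side 9 [0 0 0 0 0 0 0 0 0 0 0 0 0 0 0 0 0 3 6 0 0 0 0 0 0 0 0 0 0 0 0 0 0 0 0 0] 181.65674273104173
side 8 [0 0 0 0 0 0 0 0 0 0 0 0 0 0 0 0 0 2 6 0 0 0 0 0 0 0 0 0 0 0 0 0 0 0 0 0] 181.80480494668456
t 7.95 tcp [0.51   0.2136 0.189 ] yaw 91.07 down [ 1.3e-03  2.0e-04 -1.0e+00] gap 0.998 q [ 0.19  0.46  1.64 -0.    1.03 -1.39] F [-0.4  1.  -0.2]
units xyz [ 0.0311 -0.604  -0.0014]
z-turn units 11.75
```

View pics/s4.png

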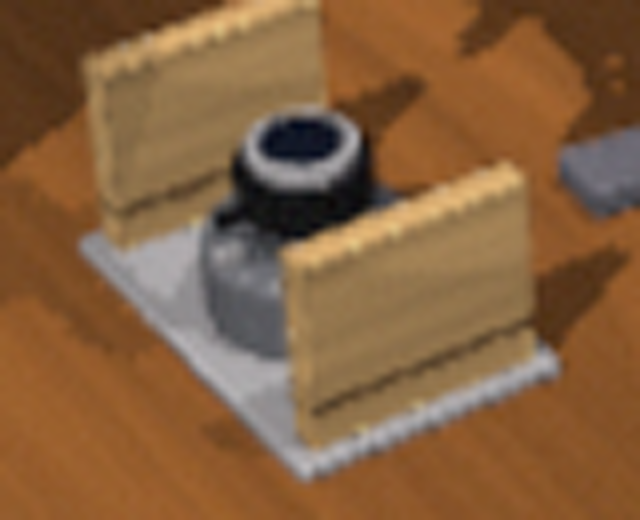

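The pointer is at about 181.5°, over the tooth, with the collar at 0 in both views and in the picture at crop (225,215), and the fingers are off it. Now to the case end.

```bash
python3 -m pendant '[[[0.0021,-0.0503,0,0,0,0,1],[0.0021,-0.0503,0,0,0,0,1],[0.0021,-0.0503,0,0,0,0,1],[0.0021,-0.0503,0,0,0,0,1],[0.0021,-0.0503,0,0,0,0,1],[0.0021,-0.0503,0,0,0,0,1],[0.0021,-0.0503,0,0,0,0,1],[0.0021,-0.0503,0,0,0,0,1],[0.0021,-0.0503,0,0,0,0,1],[0.0021,-0.0503,0,0,0,0,1],[0.0021,-0.0503,0,0,0,0,1],[0.0021,-0.0503,0,0,0,0,1]]]' 70
python3 -m pendant '[[[0,0,0,0,0,0.98,1],[0,0,0,0,0,0.98,1],[0,0,0,0,0,0.98,1],[0,0,0,0,0,0.98,1],[0,0,0,0,0,0.98,1],[0,0,0,0,0,0.98,1],[0,0,0,0,0,0.98,1],[0,0,0,0,0,0.98,1],[0,0,0,0,0,0.98,1],[0,0,0,0,0,0.98,1],[0,0,0,0,0,0.98,1],[0,0,0,0,0,0.98,1],[0,0,0,0,0,0,1],[0,0,0,0,0,0,1]]]'
python3 to.py .499 -.2695 -0.012 10.3
```

```text
t: 9.2
tcp_pos: [0.4974, -0.2703, 0.186]
tool_rot: [-0.009, 1.0, 0.002, -0.002]
force: [1.0, 0.1, 0.2]
finger_gap: 0.999
gripper_force: 0.0
t: 10.6
tcp_pos: [0.4981, -0.2689, 0.1868]
tool_rot: [0.64, 0.768, -0.0, -0.002]
force: [-0.4, -0.5, 0.0]
finger_gap: 0.998
gripper_force: 0.0
t 10.6 tcp [ 0.4981 -0.2689  0.1868] yaw 10.35 down [-0.0026  0.0021 -1.    ] gap 0.998 q [-0.69  0.49  1.61 -0.    1.05 -0.87] F [-0.4 -0.5  0. ]
units xyz [-0.0016  0.0015  0.2485]
z-turn units 0.01
```

```bash
python3 -m pendant '[[[0,0.001,0.05,0,0,0,1],[0,0,0.05,0,0,0,1],[0,0,0.05,0,0,0,1],[0,0,0.038,0,0,0,1],[0,0,0.02,0,0,0,1],[0,0,0,0,0,0,1],[0,0,0,0,0,0,1]]]'
python3 to.py .499 -.2695 -0.012 10.3
python3 - <<'E'
from h import *
s=snap("side");cv2.imwrite("pics/s5.png",cv2.resize(s["pixels"][200:310,230:360,::-1],(650,550),interpolation=cv2.INTER_CUBIC))
E
```

```text
t: 11.3
tcp_pos: [0.4996, -0.2693, 0.0217]
tool_rot: [0.641, 0.768, -0.0, -0.0]
force: [0.7, 0.0, -0.1]
finger_gap: 0.999
gripper_force: 0.0
t 11.3 tcp [ 0.4996 -0.2693  0.0217] yaw 10.28 down [-7.e-04  6.e-04 -1.e+00] gap 0.999 q [-0.69  0.74  1.71 -0.    0.69 -0.87] F [ 0.7  0.  -0.1]
units xyz [-0.0002 -0.0007  0.0421]
z-turn units -0.0
```

View pics/s5.png

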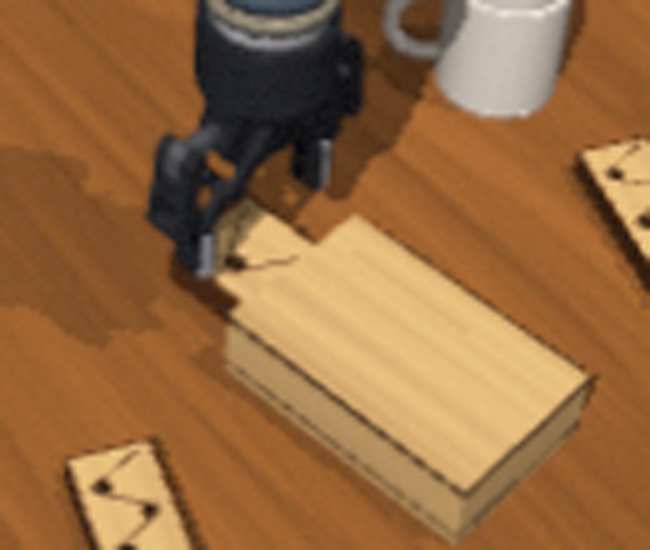

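The fingers straddle the protruding end at crop (205,265) and (315,165), clear of the rack mouth and just above the case. I go down the last 34 mm and grip.

```bash
python3 -m pendant '[[[0,0,0.021,0,0,0,1],[0,0,0.021,0,0,0,1],[0,0,0,0,0,0,1],[0,0,0,0,0,0,0],[0,0,0,0,0,0,0],[0,0,0,0,0,0,0],[0,0,0,0,0,0,0],[0,0,0,0,0,0,0]]]' 70
python3 to.py
```

```text
t: 12.15
tcp_pos: [0.5003, -0.2698, -0.0098]
tool_rot: [0.641, 0.767, -0.0, 0.001]
force: [-1.3, 0.5, 5.8]
finger_gap: 0.738
gripper_force: 74.2
t 12.15 tcp [ 0.5003 -0.2698 -0.0098] yaw 10.24 down [ 0.0016 -0.0016 -1.    ] gap 0.738 q [-0.69  0.79  1.72 -0.    0.63 -0.87] F [-1.3  0.5  5.8]
```

```bash
python3 -m pendant '[[[0,0,-0.003,0,0,0,0],[0.02,0,0,0,0,0,0],[0.025,0,0,0,0,0,0],[0.025,0,0,0,0,0,0],[0.025,0,0,0,0,0,0],[0.025,0,0,0,0,0,0],[0.03,0,0,0,0,0,0],[0.03,0,0,0,0,0,0],[0.03,0,0,0,0,0,0],[0.03,0,0,0,0,0,0],[0.015,0,0,0,0,0,0],[0,0,0,0,0,0,0],[0,0,0,0,0,0,0]]]' 70
python3 to.py
python3 - <<'E'
from h import *
s=snap("side");cv2.imwrite("pics/s6.png",cv2.resize(s["pixels"][160:310,200:360,::-1],(640,600),interpolation=cv2.INTER_CUBIC))
E
```

```text
t: 13.45
tcp_pos: [0.4642, -0.0687, -0.0092]
tool_rot: [0.641, 0.768, 0.0, 0.001]
force: [-0.3, -0.5, -1.7]
finger_gap: 0.734
gripper_force: 75.7
t 13.45 tcp [ 0.4642 -0.0687 -0.0092] yaw 10.27 down [ 1.2e-03 -6.0e-04 -1.0e+00] gap 0.734 q [-0.39  0.74  1.97 -0.    0.42 -0.56] F [-0.3 -0.5 -1.7]
```

View pics/s6.png

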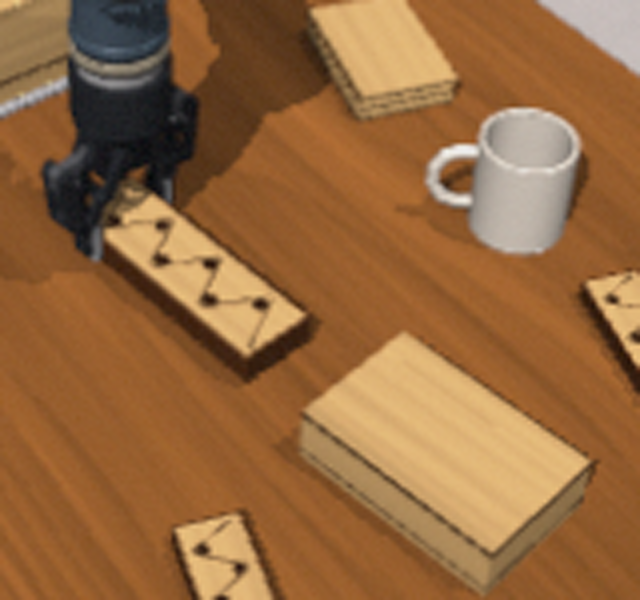

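The case is fully out, held level by its end at crop (130,200), with its far end at (275,345) clear of the rack. I lower it to the bench.

```bash
python3 -m pendant '[[[0,0,0.005,0,0,0,0],[0,0,0.005,0,0,0,0],[0,0,0.004,0,0,0,0],[0,0,0,0,0,0,0],[0,0,0,0,0,0,0]]]' 70
python3 to.py
```

```text
t: 14.0
tcp_pos: [0.4639, -0.0694, -0.0196]
tool_rot: [0.642, 0.767, 0.0, 0.001]
force: [-1.6, -0.8, 9.1]
finger_gap: 0.737
gripper_force: 77.2
t 14.0 tcp [ 0.4639 -0.0694 -0.0196] yaw 10.17 down [ 1.3e-03 -8.0e-04 -1.0e+00] gap 0.737 q [-0.39  0.77  1.98 -0.    0.4  -0.56] F [-1.6 -0.8  9.1]
```

Touching the bench with 9 N. I open, rise and look from above.

```bash
python3 -m pendant '[[[0,0,0,0,0,0,1],[0,0,0,0,0,0,1],[0,0,0,0,0,0,1],[0,0,0,0,0,0,1],[0,0,0,0,0,0,1],[0,0,-0.04,0,0,0,1],[0,0,-0.05,0,0,0,1],[0,0,-0.05,0,0,0,1],[0.05,0,-0.05,0,0,0,1],[0.05,0,0,0,0,0,1],[0.05,0,0,0,0,0,1],[0,0,0,0,0,0,1]]]' 70
cat > case.py <<'E'
from h import *
import sys
zl,zh,y0,y1=[float(v) for v in sys.argv[1:5]]
for n in ("top","side"):
    s=snap(n);C=cloud(s);x,y,z=C[...,0],C[...,1],C[...,2]
    if n=="side" and 0: break
    m=((x>.38)&(x<.6)&(y>y0)&(y<y1)&(z>zl)&(z<zh)).astype(np.uint8)
    k,l,st,_=cv2.connectedComponentsWithStats(m);i=1+st[1:,4].argmax()
    P=C[l==i];print(n,st[i],cv2.minAreaRect(P[:,:2].astype(np.float32)),"z",np.percentile(P[:,2],[5,50,95]).round(4))
E
python3 case.py .017 .03 -.3 .06; python3 to.py
```

```text
t: 15.2
tcp_pos: [0.4403, 0.0487, 0.1272]
tool_rot: [0.639, 0.769, -0.0, -0.001]
force: [-0.8, -0.4, -0.2]
finger_gap: 0.997
gripper_force: 0.0
top [ 250  214   64   28 1216] ((0.4704245626926422, -0.14277735352516174), (0.06402956694364548, 0.19973501563072205), 6.982773780822754) z [0.0201 0.0247 0.0286]
side [ 218  206   60   49 1124] ((0.47127771377563477, -0.14125192165374756), (0.06768187135457993, 0.20526368916034698), 7.363377571105957) z [0.0202 0.0249 0.0282]
t 15.3 tcp [0.4428 0.0457 0.127 ] yaw 10.37 down [ 2.e-04 -3.e-04 -1.e+00] gap 1.001 q [-0.15  0.44  1.96 -0.    0.74 -0.33] F [-0.  -0.5 -0.7]
```

The case is flat with its centre at (0.471,-0.142), yaw 7.1°, about 214 mm along the rack's y, so it is clear. Now the middle grasp.

```bash
python3 -m pendant '[[[0,0,0,0,0,0.48,1]]]'; python3 to.py .4735 -.1416 -.02 7.1
```

```text
t: 15.4
tcp_pos: [0.4435, 0.0443, 0.1269]
tool_rot: [0.664, 0.748, 0.0, 0.0]
force: [0.1, -0.4, -0.3]
finger_gap: 0.999
gripper_force: 0.0
t 15.4 tcp [0.4435 0.0443 0.1269] yaw 6.84 down [ 5.e-04 -4.e-04 -1.e+00] gap 0.999 q [-0.15  0.44  1.96 -0.    0.74 -0.27] F [ 0.1 -0.4 -0.3]
units xyz [-0.2351  0.0094  0.1837]
z-turn units -0.04
```

```bash
python3 -m pendant '[[[-0.047,0.0019,0,0,0,0,1],[-0.047,0.0019,0,0,0,0,1],[-0.047,0.0019,0,0,0,0,1],[-0.047,0.0019,0,0,0,0,1],[-0.047,0.0019,0,0,0,-0.04,1],[0,0,0,0,0,0,1],[0,0,0.04,0,0,0,1],[0,0,0.04,0,0,0,1],[0,0,0.04,0,0,0,1],[0,0,0.02,0,0,0,1],[0,0,0,0,0,0,1],[0,0,0,0,0,0,1]]]'; python3 to.py .4735 -.1416 -.02 7.1
```

```text
t: 16.6
tcp_pos: [0.473, -0.1412, 0.0148]
tool_rot: [0.662, 0.75, -0.0, -0.0]
force: [0.1, -0.6, 0.4]
finger_gap: 1.004
gripper_force: 0.0
t 16.6 tcp [ 0.473  -0.1412  0.0148] yaw 7.14 down [-7.e-04  4.e-04 -1.e+00] gap 1.004 q [-0.52  0.7   1.9  -0.    0.53 -0.64] F [ 0.1 -0.6  0.4]
units xyz [-0.0005  0.0005  0.0435]
z-turn units 0.01
```

```bash
python3 -m pendant '[[[0,0,0.02,0,0,0,1],[0,0,0.021,0,0,0,1],[0,0,0,0,0,0,1],[0,0,0,0,0,0,0],[0,0,0,0,0,0,0],[0,0,0,0,0,0,0],[0,0,0,0,0,0,0],[0,0,0,0,0,0,0],[0,0,-0.02,0,0,0,0],[0,0,-0.04,0,0,0,0],[0,0,-0.05,0,0,0,0],[0,0,-0.05,0,0,0,0],[0,0,-0.04,0,0,0,0],[0,0,0,0,0,0,0],[0,0,0,0,0,0,0]]]' 70; python3 to.py
python3 case.py .15 .21 -.3 .06
```

```text
t: 18.1
tcp_pos: [0.4733, -0.1407, 0.1431]
tool_rot: [0.661, 0.75, 0.0, 0.001]
force: [0.5, 0.6, -2.2]
finger_gap: 0.73
gripper_force: 77.4
t 18.1 tcp [ 0.4733 -0.1407  0.1431] yaw 7.2 down [ 0.0018 -0.001  -1.    ] gap 0.73 q [-0.52  0.46  1.83 -0.    0.84 -0.64] F [ 0.5  0.6 -2.2]
top [249 215  14  21 143] ((0.4730730354785919, -0.04860614985227585), (0.030554769560694695, 0.06446406990289688), 59.38526916503906) z [0.1801 0.1835 0.1871]
side [ 215  170   65   47 1198] ((0.46774232387542725, -0.1427481770515442), (0.2057979255914688, 0.09937287867069244), 88.04017639160156) z [0.1644 0.1826 0.1945]
```

```bash
python3 -m pendant '[[[0,0,0,0,0,0.5,0],[0,0,0,0,0,0.42,0],[0,0,0,0,0,0,0]]]'; python3 to.py .512 .214 .143 .9
```

```text
t: 18.5
tcp_pos: [0.4721, -0.1402, 0.1404]
tool_rot: [0.702, 0.712, -0.001, -0.002]
force: [0.4, -0.3, -1.4]
finger_gap: 0.733
gripper_force: 77.3
t 18.5 tcp [ 0.4721 -0.1402  0.1404] yaw 0.87 down [-0.0036  0.002  -1.    ] gap 0.733 q [-0.52  0.47  1.83 -0.    0.85 -0.53] F [ 0.4 -0.3 -1.4]
units xyz [ 0.4419  0.0566 -0.0025]
z-turn units -0.0
```

```bash
python3 -m pendant '[[[0.02,0.0026,0,0,0,0,0],[0.04,0.0051,0,0,0,0,0],[0.042,0.0054,0,0,0,0,0],[0.042,0.0054,0,0,0,0,0],[0.042,0.0054,0,0,0,0,0],[0.042,0.0054,0,0,0,0,0],[0.042,0.0054,0,0,0,0,0],[0.042,0.0054,0,0,0,0,0],[0.042,0.0054,0,0,0,0,0],[0.042,0.0054,0,0,0,0,0],[0.03,0.0035,0,0,0,0,0],[0.016,0.0016,0,0,0,0,0],[0,0,0,0,0,0,0],[0,0,0,0,0,0,0],[0,0,0,0,0,0,0]]]'; python3 to.py .512 .214 .088 .9
python3 case.py .15 .2 .05 .4
```

```text
t: 20.0
tcp_pos: [0.5123, 0.2122, 0.1418]
tool_rot: [0.702, 0.712, -0.001, -0.0]
force: [0.1, 0.7, -1.4]
finger_gap: 0.734
gripper_force: 77.3
t 20.0 tcp [0.5123 0.2122 0.1418] yaw 0.81 down [-1.3e-03 -7.0e-04 -1.0e+00] gap 0.734 q [ 0.19  0.53  1.68 -0.    0.93  0.18] F [ 0.1  0.7 -1.4]
units xyz [ 0.0023 -0.0002  0.0672]
z-turn units -0.01
top [164 197  33  27 734] ((0.5088801980018616, 0.15515778958797455), (0.09042886644601822, 0.07359576225280762), 89.38619232177734) z [0.1743 0.1822 0.1861]
side [174 115  47  33 732] ((0.5123502016067505, 0.2078133523464203), (0.1987898349761963, 0.09242269396781921), 83.5267562866211) z [0.1642 0.1828 0.1901]
```

```bash
python3 -m pendant '[[[0.002,0,0.025,0,0,0,0],[0,0,0.02,0,0,0,0],[0,0,0.015,0,0,0,0],[0,0,0.006,0,0,0,0],[0,0,0.002,0,0,0,0],[0,0,0,0,0,0,0],[0,0,0,0,0,0,0]]]'; python3 to.py .512 .214 .086 .9
```

```text
t: 20.8
tcp_pos: [0.5133, 0.2152, 0.0883]
tool_rot: [0.702, 0.712, 0.001, 0.0]
force: [-0.4, 0.8, -1.3]
finger_gap: 0.731
gripper_force: 77.2
t 20.8 tcp [0.5133 0.2152 0.0883] yaw 0.86 down [ 1.7e-03  5.0e-04 -1.0e+00] gap 0.731 q [0.2  0.62 1.72 0.   0.81 0.18] F [-0.4  0.8 -1.3]
units xyz [-0.0015 -0.0017  0.0029]
z-turn units -0.01
```

```bash
python3 -m pendant '[[[-0.001,-0.001,0.002,0,0,0,0],[0,0,0.002,0,0,0,0],[0,0,0,0,0,0,0],[0,0,0,0,0,0,0]]]'; python3 to.py
python3 - <<'E'
from h import *
s=snap("side");cv2.imwrite("pics/s7.png",cv2.resize(s["pixels"][90:210,140:270,::-1],(650,600),interpolation=cv2.INTER_CUBIC))
E
```

```text
t: 21.2
tcp_pos: [0.5133, 0.215, 0.0877]
tool_rot: [0.702, 0.712, 0.002, 0.001]
force: [-2.0, 0.2, 16.1]
finger_gap: 0.733
gripper_force: 79.2
t 21.2 tcp [0.5133 0.215  0.0877] yaw 0.87 down [ 0.0041  0.0014 -1.    ] gap 0.733 q [0.2  0.62 1.72 0.   0.8  0.18] F [-2.   0.2 16.1]
```

View pics/s7.png

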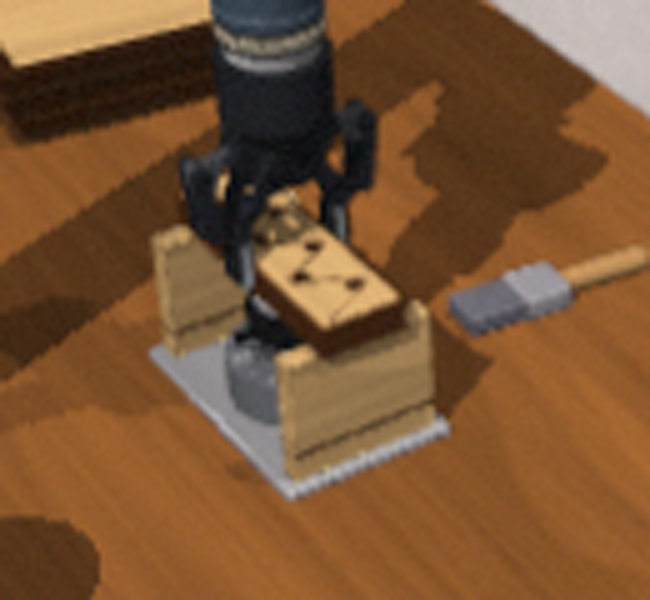

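The case rests on both supports, with its near end over the rest at crop (360,330), and is pressed down with 16 N. I relieve the pressure slightly, open, rise and check.

```bash
python3 -m pendant '[[[0,0,-0.0025,0,0,0,0],[0,0,0,0,0,0,0],[0,0,0,0,0,0,1],[0,0,0,0,0,0,1],[0,0,0,0,0,0,1],[0,0,0,0,0,0,1],[0,0,0,0,0,0,1],[0,0,-0.03,0,0,0,1],[0,0,-0.05,0,0,0,1],[0,0,-0.05,0,0,0,1],[-0.06,0,-0.05,0,0,0,1],[-0.06,0,0,0,0,0,1],[-0.06,0,0,0,0,0,1],[-0.06,0,0,0,0,0,1],[-0.06,0,0,0,0,0,1],[0,0,0,0,0,0,1]]]'; python3 to.py
python3 case.py .118 .14 .05 .4; python3 ptr.py
```

```text
t: 22.85
tcp_pos: [0.5162, -0.0217, 0.2227]
tool_rot: [0.704, 0.71, -0.0, 0.001]
force: [0.4, 0.9, 0.5]
finger_gap: 0.998
gripper_force: 0.0
t 22.85 tcp [ 0.5162 -0.0217  0.2227] yaw 0.47 down [ 0.0014 -0.0024 -1.    ] gap 0.998 q [-0.26  0.37  1.69 -0.    1.07 -0.26] F [0.4 0.9 0.5]
top [ 130  201   69   23 1427] ((0.5103675723075867, 0.21253955364227295), (0.06426599621772766, 0.20035693049430847), 0.8516791462898254) z [0.124  0.1281 0.1319]
side [175 123  46  36 739] ((0.5120280385017395, 0.2127017378807068), (0.0673823133111, 0.20542648434638977), 0.708790123462677) z [0.1214 0.1293 0.1326]
top 8 [0 0 0 0 0 0 0 0 0 0 0 0 0 0 0 0 0 0 8 0 0 0 0 0 0 0 0 0 0 0 0 0 0 0 0 0] 182.76582284505128
top 3 [0 0 0 0 0 0 0 0 0 0 0 0 0 0 0 0 0 0 3 0 0 0 0 0 0 0 0 0 0 0 0 0 0 0 0 0] 180.87328339091283
side 6 [0 0 0 0 0 0 0 0 0 0 0 0 0 0 0 0 0 3 3 0 0 0 0 0 0 0 0 0 0 0 0 0 0 0 0 0] 181.10421875231043
side 6 [0 0 0 0 0 0 0 0 0 0 0 0 0 0 0 0 0 3 3 0 0 0 0 0 0 0 0 0 0 0 0 0 0 0 0 0] 181.10421875231043
```

The case is centred within about 2 mm, flat and square, with the collar on its mark. I hand in.

```bash
python3 -c "
from station import job
print(job.sign_off())"
```

```text
the job is handed in; nothing more can be done
None
```

I've handed the job in at about 23 s (no verdict was returned): by the last camera check the collar is on the index tooth, and the case lies flat, square and let go on both rests, within about 2 mm of the lens axis; early on, a first collar grip closed on the lens rim (about 22 N) because the fingertips stood about 30 mm higher than stated.

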